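# Close the sample mill's bayonet cover tight on its seal

### The arm

A 7-joint arm with a two-finger parallel gripper is mounted at the origin on a cart in front of the work surface, level with it; the furniture and walls round the work are solid. World frame = base frame: x ahead of the robot, y to its left, z up, the work surface at z = 0. Lengths are in m, angles in rad, forces in N, time in s.
With the tool pointing down it reaches from about 0.4 to 0.85 m from the base axis. Payload 10.4 kg.
Tool frame: the origin (TCP) lies on the centre line of the jaws, within the pads' length; the fingertips stand r.finger_overhang ahead of it and the grasp point (between the pads) lies 5 mm behind it (r.finger_overhang is the distance from the TCP to the fingertips, in m); z points along the fingers, y is the line along which they close (so a half turn about z gives the same grasp; the last joint's range is limited). The gripper opens to 87 mm and grips with 3 to 60 N. Pads are 19 mm wide; open, the fingers measure 117 mm over their backs; the gripper's body (75 mm by 190 mm) begins 51 mm behind the grasp point.
Start: joints at [1.162, 0.332, -0.065, 1.46, 0.022, 1.35, -0.088], TCP at [0.235, -0.579, 0.237] pointing down, gripper open.
Joint ranges: [-2.6, 2.6], [-0.5, 2.12], [-1.47, 1.34], [0.16, 2.42], [-1.27, 4.41], [0.06, 2.06], [-2.6, 2.6]. Speed limits (rad/s): [2.22, 2.22, 2.79, 2.79, 3.14, 3.14, 3.14].

### API

Orientations are given as a unit quaternion [x, y, z, w].
In Python, from bench import read_state, viewer, r gives the robot as it stands.
- The arm moves only by the tool carry_out, never from a script. Its argument "moves" is a list of rows, each a list of 6 numbers: the shift along the tool's x, y, z in units of 40 mm (1.0 is 40 mm), then the turn, a rotation vector about the tool's x, y, z in units of 8 degrees (1.0 is 8 degrees). A call has 1 to 20 rows; each row shifts and turns the commanded pose from where the row before left it, along the tool's axes as they then stand; what a row does not reach is not made up. A row lasts 1/8 s, in which the tool goes at most 62.5 mm and 10.7 degrees, less where a joint would pass 70% of its speed; a pose out of reach is approached as far as the arm can. A call is refused whole if a number of a shift passes 1 or a number of a turn 1, either way. A call with a gripper value outside its range is refused whole. "fingers" is the finger opening in mm, from 0 to 87, set as the call begins (left out, the last holds). The fingers move at their own pace and stop on an object; "force" is the grip in N (left out, the last holds). Time passes only in rows, so rows that do not move let the fingers close. It gives the time, the measured TCP pose, the force, the opening and the grip force at its end, in the units of the state.
- read_state(): the state, without advancing time (a new reading comes with each control period).
- viewer.camera(name): name is "side" or "top"; returns a dict with "pixels" (384x512x3 uint8, red, green, blue), "range_z" (384x512 float32, m along the optical axis (not along the pixel's ray), 0 where there is no reading), "fx", "fy", "cx", "cy" (pixels), "xyz" and "orientation" of the camera in the world. Camera axes: x right, y down, z forward; pixel columns grow to the right and rows downward; lengths in m; the calibration is good to about 2 mm. A picture is of the moment at which its call begins.
- r.close_job(): hands the job in; it is judged then, once.
The state is a dict: "time": time; "joint_positions": joint angles; "joint_vel": joint speeds; "joint_torque": joint torques, N m; "ee_pos": TCP position; "eef_rot": TCP orientation; "ft_force": force on the tool from outside, world axes, zero at the start; "torque": the same for the moment, N m; "width": finger opening in m; "grip_force": force on a finger pad.
Only numpy, scipy, OpenCV 4.12 (cv2) and the standard library are available. Lean on these libraries where they do the work, as an engineer would, in place of code of your own. Each camera call takes 0.05 s, during which the arm holds its last target. There are 200 camera calls.

### The job

Close the sample mill for the next grind: take its loose cover by the bar handle, set it over the open grinding drum so that its three ears go down between the rim's lugs and it rests flat on the rubber seal, then turn it clockwise (seen from above) until the lugs' ramps have drawn it firmly tight, at a turning moment of about 0.45 N m. Do not leave it loose and do not force it further once it is tight, for that crushes the seal; let go of it and leave the brush, the scoop and the bean tray where they are.

Things in the scene. Friction and masses are not known exactly. Their poses are not given: they have to be found in the camera images.
- cover_grip (a point): Centre of the black bar handle on the mill's loose cover. The bar is 66 mm long (along the cover's x), 14 mm thick (y) and 24 mm tall (z, up), on a narrower web. This point is on the cover's axis, 58 mm above the cover's foot, 44 mm above the underside of its disc and 12 mm below the bar's top.
- cover: The cover, 0.25 to 0.4 kg, standing upright on the counter. Aluminium disc 77 mm across; below it a tapered spigot 14 mm deep, 59 mm across at the disc, 52 mm at the flat foot. Origin: centre of the foot. Three round ears, 8 mm thick, stick out of the disc to radius 47 mm at 0, 120 and 240 degrees about z from x (one under an end of the bar), their undersides level with the disc's.
- mouth (a point): Centre of the open mouth of the mill's steel drum, level with the rim, 120 mm above the counter; axes as the mill's, z up. Bore 63 mm across, over 30 mm deep. Round it a black rubber seal ring, 64 to 75 mm across, stands 2 to 6.5 mm proud of the rim, differing with wear. The cover's disc rests on it: the handle's centre is then 46 to 50.5 mm above this point.
- mill: The sample mill, fixed: grey housing 150 x 150 x 80 mm, control panel with knob and two buttons on its -x face, steel drum 113 mm across on top. Origin on the counter under the mouth's centre. Three hooked lugs on the rim, up to 22 mm high, leave three gaps, each 58 degrees wide, centred at 180, 60 and -60 degrees about z from x, for the cover's ears.
- gap (a point): Middle of the gap between lugs that is on the panel's side (180 degrees), at radius 43 mm, level with the rim. Turned clockwise from above, the ears run in under the lugs' roofs 29 degrees past the gap centres; the undersides of the roofs then fall 8 mm per radian and draw the cover down. Each lug ends in a solid stop, met 78 degrees past the gap centre.
- ramp (a point): A point 22 mm above the rim over the middle of one lug's ramp, 56 degrees clockwise of the gap centre. Depending on the seal the cover gets tight 40 to 76 degrees past the gap centres; this can only be felt: the turning moment is small until the ramps bite, then climbs steeply, by 0.45 N m over free turning when properly tight (0.35 to 0.55 is well), some 0.07 to 0.18 rad after the bite.
- seal_mid (a point): Centre of the mouth at the mean height of the seal's top, 4.25 mm above the rim. The seal is stiff: it yields straight down about 1 mm for 40 N. While it tightens, the cover sinks by about 0.7 mm, and the hand must go down with it: holding it up loads the lugs more. Left properly tight, the lugs bear 7 to 26 N on the cover, and they must never bear more than 50 N. Friction then holds it.
- brush: Flat brush with wooden handle, 202 x 38 x 17 mm, lying on the counter; bystander. Origin under its middle, x along its length.
- scoop: Cast aluminium bean scoop, 62 x 186 x 56 mm, lying on the counter; bystander. Origin under its middle, y along its length.
- tray_light: Shallow metal sample tray of roasted beans, 98 x 143 x 28 mm; bystander. Origin under its middle, y along its length.
Things that resemble listed ones, but are neither listed nor needed, are in the scene too. Leave any orange look-alike of the cover alone.

How it is judged:
On the way:
1. the cover rests upright in the mouth, its ears between the lugs, not yet under load (horizontal distance between cover and mouth below 0.004 m and z of cover in the frame of mouth below -0.0065 m and angle between cover's own z axis and vertical below 0.06 rad and contact force between cover and mill below 6 N), for 0.1 s.
At the end, for the whole second after the job is handed in: The cover sits upright on the mill, centred in the mouth within 4 mm, tilted less than 0.05 rad, at rest, and drawn tight: the lugs press on its ears with 7 to 26 N in all (a loose cover bears 0 to 4 N) (contact force between cover and mill between 7 and 26 N and horizontal distance between cover and mouth below 0.004 m and z of cover in the frame of mouth below -0.0065 m and angle between cover's own z axis and vertical below 0.05 rad and linear speed of cover below 0.01 m/s and angular speed of cover below 0.05 rad/s); the robot touches nothing.
It fails at once if the cover is forced: the mill's lugs or rim bear more than 50 N on it (contact force between cover and mill above 50 N).
It fails at once if the brush, the scoop or the bean tray is pushed from its place by more than 20 mm (distance of any of brush, scoop, tray_light from where it was at the start of the episode above 0.02 m).
It also fails if it takes over 70 s, if anything falls off the work surface, if the arm or the gripper's body presses on something with over 40 N, if the wrist force passes 120 N, or if a joint passes its speed limit or range.

## Working session

There is one attempt and no reset: what is moved stays moved. The work goes in short steps, Python scripts to look and compute and a tool call to move; the robot and the scene stay as the last step left them, time stands still between calls to the robot, and variables do not carry over. Pictures are saved under pics/ and viewed, at most 10 in all, crops included, and the job is handed in when it is done.

Besides the shell and the picture viewer there is one more tool, called after "Call:" as name(argument=value, ...), one argument or row to a line, values as JSON. carry_out: Moves the arm, as the interface text tells. Its arguments: {"type":"object","properties":{"moves":{"type":"array","items":{"type":"array","items":{"type":"number"}}},"fingers":{"type":"number"},"force":{"type":"number"}},"required":["moves"]}

```bash
mkdir -p pics; cat > h.py <<'E'
import numpy as np,cv2
from scipy.spatial.transform import Rotation as R
from bench import read_state,viewer,r
def cam(n):
    c=viewer.camera(n);c['R']=R.from_quat(c['orientation']).as_matrix();return c
def cloud(c):
    v,u=np.mgrid[0:384,0:512];z=c['range_z']
    p=np.stack([(u-c['cx'])/c['fx']*z,(v-c['cy'])/c['fy']*z,z],-1)
    return p@c['R'].T+np.array(c['xyz'])
def save(c,f): cv2.imwrite('pics/'+f,c['pixels'][:,:,::-1])
E
python3 - <<'E'
from h import *
for n in('top','side'):
    c=cam(n);save(c,n+'0.png');np.savez('pics/'+n+'0.npz',P=cloud(c),px=c['pixels']);print(n,c['xyz'],c['R'].round(2).tolist(),c['fx'])
s=read_state();print(s,r.finger_overhang)
E
```

```text
top [ 0.29768684 -0.03657451  1.17648467] [[0.08, -0.97, 0.22], [-1.0, -0.07, 0.01], [0.0, -0.22, -0.98]] 360.4003112685127
side [0.51010921 0.92548308 0.62173125] [[-1.0, -0.04, 0.04], [-0.06, 0.46, -0.89], [0.02, -0.89, -0.46]] 376.98628048219183
{'time': 0.1, 'joint_positions': array([ 1.16239024,  0.33278011, -0.0646797 ,  1.46085819,  0.0216114 ,
        1.34993578, -0.08850912]), 'joint_vel': array([ 4.16036679e-04, -8.90160717e-05, -3.48713783e-04, -2.41829732e-03,
       -8.23782508e-04,  2.96728827e-04, -2.38540900e-03]), 'joint_torque': array([ 1.63665783e-03, -6.24543428e+01,  2.47852091e-02, -3.90721607e+01,
       -6.14928547e-02,  3.66881245e-02,  8.56444558e-05]), 'ee_pos': array([ 0.23504477, -0.57875135,  0.23585089]), 'eef_rot': array([ 9.81452259e-01,  1.91705633e-01, -1.61364140e-04, -6.22325925e-04]), 'ft_force': array([-0.24111131,  0.53314901, -0.24341956]), 'torque': array([-0.00287804, -0.01585448,  0.03211686]), 'grip_force': 0.0, 'width': 0.08686389418219885} 0.014
```

View pics/top0.png

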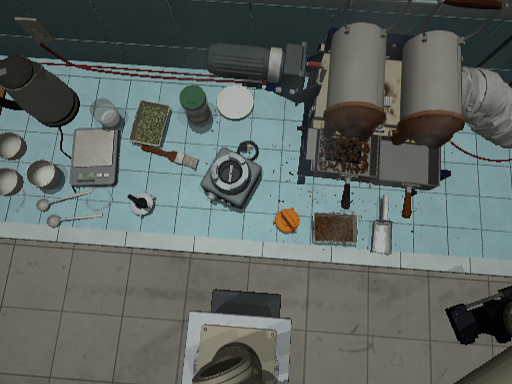

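View pics/side0.png

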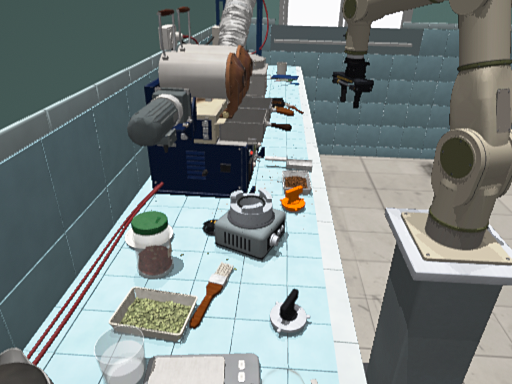

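The top view shows the cover (141,203) with its black bar, the mill's mouth at about (232,172), the orange look-alike at (288,221), the scoop at (383,230) and the bean tray at (335,228). In the side view the cover is at (290,312) and the mouth at (251,205). Next I'll measure both from depth.

```bash
python3 - <<'E'
from h import *
for n,(u0,v0,u1,v1),(a0,b0,a1,b1) in(('top',(120,185,162,222),(195,140,270,215)),('side',(262,280,318,340),(205,180,295,265))):
    d=np.load(f'pics/{n}0.npz');P=d['P'];px=d['px'].astype(int)
    Q=P[v0:v1,u0:u1].reshape(-1,3);C=px[v0:v1,u0:u1].reshape(-1,3)
    bar=Q[(Q[:,2]>.05)&(Q[:,2]<.085)]
    dark=Q[(C.max(1)<60)&(Q[:,2]>.055)&(Q[:,2]<.085)]
    for nm,b in(('bar',bar),('dark',dark)):
        if len(b)>5:
            rc=cv2.minAreaRect((b[:,:2]*1000).astype(np.float32));print(n,nm,len(b),b.mean(0).round(4),b[:,2].max(),rc)
    disc=Q[(Q[:,2]>.016)&(Q[:,2]<.03)]
    if len(disc)>5:print(n,'disc',len(disc),np.median(disc[:,2]),cv2.minEnclosingCircle((disc[:,:2]*1000).astype(np.float32)))
    M=P[b0:b1,a0:a1].reshape(-1,3)
    for lo,hi in((.07,.09),(.11,.119),(.117,.128),(.135,.146)):
        b=M[(M[:,2]>lo)&(M[:,2]<hi)]
        if len(b)>5:print(n,lo,len(b),cv2.minEnclosingCircle((b[:,:2]*1000).astype(np.float32)),cv2.minAreaRect((b[:,:2]*1000).astype(np.float32)))
t=cv2.imread('pics/top0.png');s=cv2.imread('pics/side0.png')
a=cv2.resize(t[140:215,120:270],(800,400),interpolation=3)
cv2.imwrite('pics/c1.png',a)
cv2.imwrite('pics/c2.png',cv2.resize(s[175:345,195:325],(455,595),interpolation=3))
E
```

```text
top bar 101 [0.4695 0.3467 0.0676] 0.07281205844332961 ((470.9902038574219, 349.8094482421875), (69.83987426757812, 13.718925476074219), 63.82908630371094)
top dark 87 [0.4694 0.3458 0.0686] 0.07281205844332961 ((469.7486877441406, 347.423095703125), (64.50836181640625, 13.518730163574219), 63.206260681152344)
top disc 353 0.02328676724463241 ((468.78118896484375, 345.26141357421875), 42.845863342285156)
top 0.07 1168 ((570.13671875, 63.58428955078125), 98.57704162597656) ((570.9638061523438, 62.48193359375), (149.0712127685547, 149.1785430908203), 66.4985580444336)
top 0.11 192 ((571.5213012695312, 62.389442443847656), 56.210262298583984) ((565.8941040039062, 63.69641876220703), (109.67572784423828, 100.8315200805664), 67.3243637084961)
top 0.117 454 ((571.6043090820312, 62.55759811401367), 56.03227996826172) ((566.9307250976562, 64.21200561523438), (110.96146392822266, 101.26431274414062), 69.05481719970703)
top 0.135 187 ((571.7088012695312, 62.387813568115234), 55.13621520996094) ((567.9095458984375, 59.76530456542969), (98.28541564941406, 107.35350036621094), 39.69551086425781)

[... 406 characters left out ...]
461)
side 0.07 1031 ((610.9107055664062, -17.320146560668945), 189.68186950683594) ((620.3995971679688, -4.54974365234375), (295.2149353027344, 289.03125), 79.66813659667969)
side 0.11 213 ((572.3598022460938, 65.09412384033203), 57.98735046386719) ((575.7726440429688, 68.64411926269531), (104.03717041015625, 110.7952651977539), 36.6492805480957)
side 0.117 484 ((572.0708618164062, 64.98240661621094), 57.80756378173828) ((575.0687866210938, 67.98629760742188), (105.21967315673828, 110.560791015625), 35.843379974365234)
side 0.135 180 ((571.0585327148438, 63.76844024658203), 57.14180374145508) ((577.6651000976562, 60.77919006347656), (112.23613739013672, 98.06564331054688), 71.24486541748047)
```

View pics/c1.png

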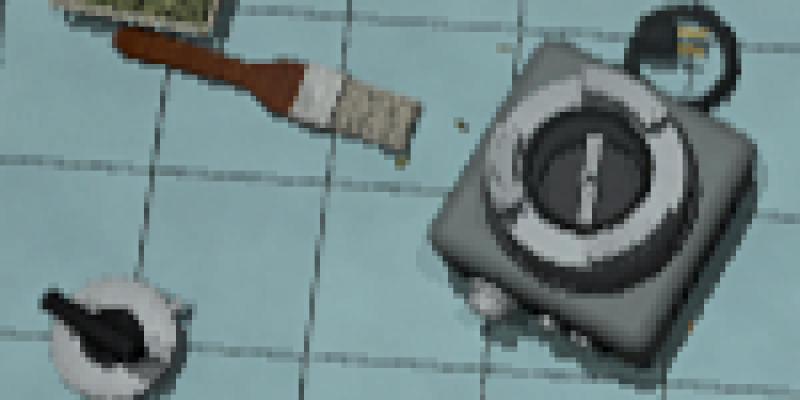

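View pics/c2.png

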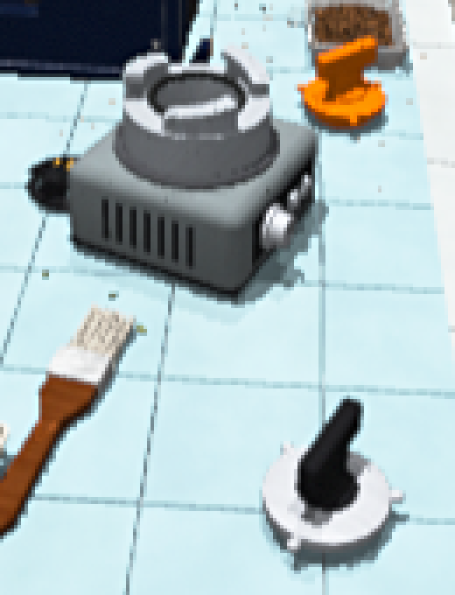

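The crops show the cover's ears in the side view at about (398,497), (293,543) and (285,450). Three lugs ring the rim, with the panel side facing lower left in the top view. Next I'll get the ear and gap angles.

```bash
python3 - <<'E'
from h import *
c0=np.array([.4715,.351]);m0=np.array([.5715,.0635])
for n in('top','side'):
    d=np.load(f'pics/{n}0.npz');P=d['P'].reshape(-1,3)
    q=P[:,:2]-c0;rr=np.hypot(*q.T);s=(rr>.0405)&(rr<.05)&(P[:,2]>.010)&(P[:,2]<.03)
    print(n,'ears',sorted(np.degrees(np.arctan2(q[s,1],q[s,0])).round().astype(int)))
    q=P[:,:2]-m0;rr=np.hypot(*q.T);s=(rr>.036)&(rr<.058)&(P[:,2]>.132)&(P[:,2]<.15)
    a=np.degrees(np.arctan2(q[s,1],q[s,0]));h=np.histogram(a,36,(-180,180))[0];print('lugs',[(i*10-180,k) for i,k in enumerate(h)],P[s,2].max())
E
```

```text
top ears [np.int64(-179), np.int64(-177), np.int64(-174), np.int64(-174), np.int64(-170), np.int64(-169), np.int64(-63), np.int64(-59), np.int64(-58), np.int64(-57), np.int64(-54)]
lugs [(-180, np.int64(5)), (-170, np.int64(11)), (-160, np.int64(14)), (-150, np.int64(13)), (-140, np.int64(14)), (-130, np.int64(16)), (-120, np.int64(12)), (-110, np.int64(0)), (-100, np.int64(0)), (-90, np.int64(0)), (-80, np.int64(0)), (-70, np.int64(0)), (-60, np.int64(5)), (-50, np.int64(11)), (-40, np.int64(16)), (-30, np.int64(14)), (-20, np.int64(15)), (-10, np.int64(14)), (0, np.int64(10)), (10, np.int64(0)), (20, np.int64(0)), (30, np.int64(0)), (40, np.int64(0)), (50, np.int64(0)), (60, np.int64(4)), (70, np.int64(10)), (80, np.int64(13)), (90, np.int64(12)), (100, np.int64(14)), (110, np.int64(13)), (120, np.int64(12)), (130, np.int64(0)), (140, np.int64(0)), (150, np.int64(0)), (160, np.int64(0)), (170, np.int64(0))] 0.14464461961141972
side ears [np.int64(-180), np.int64(-178), np.int64(-178), np.int64(-177), np.int64(-177), np.int64(-174), np.int64(-57), np.int64(-56), np.int64(-54), np.in
[... 336 characters left out ...]
 np.int64(11)), (-150, np.int64(13)), (-140, np.int64(12)), (-130, np.int64(12)), (-120, np.int64(14)), (-110, np.int64(1)), (-100, np.int64(0)), (-90, np.int64(0)), (-80, np.int64(0)), (-70, np.int64(0)), (-60, np.int64(0)), (-50, np.int64(9)), (-40, np.int64(9)), (-30, np.int64(8)), (-20, np.int64(9)), (-10, np.int64(8)), (0, np.int64(20)), (10, np.int64(1)), (20, np.int64(0)), (30, np.int64(0)), (40, np.int64(0)), (50, np.int64(0)), (60, np.int64(5)), (70, np.int64(14)), (80, np.int64(15)), (90, np.int64(17)), (100, np.int64(20)), (110, np.int64(21)), (120, np.int64(10)), (130, np.int64(0)), (140, np.int64(0)), (150, np.int64(0)), (160, np.int64(0)), (170, np.int64(0))] 0.1428704223500648
```

```bash
cat >> h.py <<'E'
def Q(yaw): # tool down, tool x at world yaw (deg)
    return R.from_euler('z',yaw,degrees=True)*R.from_quat([1,0,0,0])
def plan(p,q,targets):
    """rows from pose (p, Rotation q) through targets [(xyz,Rotation)]"""
    out=[]
    for tp,tq in targets:
        s=q.inv().apply(np.array(tp)-p)/.04; w=(q.inv()*tq).as_rotvec(degrees=True)/8
        row=np.round(np.r_[s,w],2)+0.; out.append(row.tolist())
        p=p+q.apply(row[:3]*.04); q=q*R.from_rotvec(row[3:]*8,degrees=True)
    print('end',p.round(4),q.as_quat().round(4))
    for i in range(0,len(out),20):print(str(out[i:i+20]).replace(' ',''))
def now():
    s=read_state();return np.array(s['ee_pos']),R.from_quat(s['eef_rot'])
def line(p,yaw0,p1,yaw1,n):
    return [(np.array(p)+(np.array(p1)-p)*i/n,Q(yaw0+(yaw1-yaw0)*i/n)) for i in range(1,n+1)]
E
python3 - <<'E'
from h import *
p,q=now();T=[]
N=34
for i in range(1,N+1):
    t=i/N;az=np.radians(-67.9+t*(36.7+67.9));rad=np.interp(t,[0,.3,.6,1],[.625,.5,.5,.588]);z=np.interp(t,[0,.15,.7,1],[.237,.29,.29,.17])
    T.append(([rad*np.cos(az),rad*np.sin(az),z],Q(22.1+t*221.7)))
T[-1]=([.472,.351,.17],Q(243.8))
plan(p,q,T)
P=np.load('pics/top0.npz')['P'].reshape(-1,3)
for y in np.arange(-.6,.1,.1):
    m=(abs(P[:,1]-y)<.05)&(P[:,0]>.3);print(round(y,1),[(x,P[m&(abs(P[:,0]-x)<.05),2].max().round(2)) for x in(.4,.5,.6) if (m&(abs(P[:,0]-x)<.05)).any()])
E
```

```text
end [0.4722 0.351  0.1702] [-5.283e-01  8.490e-01 -1.000e-04 -0.000e+00]
[[0.82,-0.32,-0.29,-0.01,0.0,-0.81],[0.83,-0.28,-0.26,0.0,0.0,-0.82],[0.82,-0.23,-0.26,0.0,0.0,-0.81],[0.82,-0.18,-0.26,0.0,0.0,-0.82],[0.81,-0.14,-0.26,0.0,0.0,-0.81],[0.8,-0.1,-0.02,0.0,0.0,-0.82],[0.79,-0.04,0.0,0.0,0.0,-0.81],[0.78,-0.01,0.0,0.0,0.0,-0.82],[0.77,0.03,0.0,0.0,0.0,-0.82],[0.74,0.07,0.0,0.0,0.0,-0.81],[0.6,0.31,0.0,0.0,0.0,-0.82],[0.54,0.4,0.0,0.0,0.0,-0.81],[0.52,0.43,0.0,0.0,0.0,-0.82],[0.48,0.46,0.0,0.0,0.0,-0.81],[0.46,0.49,0.0,0.0,0.0,-0.82],[0.43,0.51,0.0,0.0,0.0,-0.81],[0.4,0.54,0.0,0.0,0.0,-0.82],[0.37,0.57,0.0,0.0,0.0,-0.81],[0.33,0.58,0.0,0.0,0.0,-0.82],[0.29,0.6,0.0,0.0,0.0,-0.81]]
[[0.17,0.66,0.0,0.0,0.0,-0.82],[0.07,0.7,0.0,0.0,0.0,-0.81],[0.04,0.71,0.0,0.0,0.0,-0.82],[-0.01,0.71,0.05,0.0,0.0,-0.81],[-0.05,0.73,0.3,0.0,0.0,-0.82],[-0.1,0.72,0.29,0.0,0.0,-0.81],[-0.13,0.73,0.3,0.0,0.0,-0.82],[-0.19,0.73,0.29,0.0,0.0,-0.81],[-0.22,0.73,0.29,0.0,0.0,-0.82],[-0.27,0.71,0.3,0.0,0.0,-0.81],[-0.31,0.71,0.29,0.0,0.0,-0.82],[-0.36,0.7,0.3,0.0,0.0,-0.81],[-0.4,0.69,0.29,0.0,0.0,-0.82],[-0.45,0.64,0.29,0.0,0.0,-0.81]]
-0.6 [(0.4, np.float64(0.0)), (0.5, np.float64(0.01)), (0.6, np.float64(0.19))]
-0.5 [(0.4, np.float64(0.03)), (0.5, np.float64(0.26)), (0.6, np.float64(0.45))]
-0.4 [(0.4, np.float64(0.03)), (0.5, np.float64(0.26)), (0.6, np.float64(0.46))]
-0.3 [(0.4, np.float64(0.03)), (0.5, np.float64(0.26)), (0.6, np.float64(0.45))]
-0.2 [(0.4, np.float64(0.03)), (0.5, np.float64(0.03)), (0.6, np.float64(0.45))]
-0.1 [(0.4, np.float64(0.07)), (0.5, np.float64(0.07)), (0.6, np.float64(0.19))]
-0.0 [(0.4, np.float64(0.01)), (0.5, np.float64(0.14)), (0.6, np.float64(0.14))]
```

```bash
python3 - <<'E'
from h import *
p,q=now();T=[]
N=36
for i in range(1,N+1):
    t=i/N;az=np.radians(-67.9+t*(36.7+67.9));rad=np.interp(t,[0,.25,.65,1],[.625,.47,.47,.588]);z=np.interp(t,[0,.2,.6,1],[.237,.35,.35,.17])
    T.append(([rad*np.cos(az),rad*np.sin(az),z],Q(22.1+t*221.7)))
T[-1]=([.472,.351,.17],Q(243.8))
plan(p,q,T)
E
```

```text
end [0.4718 0.3509 0.1702] [-5.283e-01  8.490e-01 -1.000e-04 -0.000e+00]
[[0.77,-0.44,-0.42,-0.01,0.0,-0.77],[0.77,-0.41,-0.39,0.0,0.0,-0.77],[0.77,-0.36,-0.4,0.0,0.0,-0.77],[0.78,-0.32,-0.39,0.0,0.0,-0.77],[0.76,-0.29,-0.39,0.0,0.0,-0.77],[0.76,-0.24,-0.39,0.0,0.0,-0.77],[0.75,-0.21,-0.4,0.0,0.0,-0.77],[0.75,-0.17,-0.07,0.0,0.0,-0.77],[0.73,-0.14,0.0,0.0,0.0,-0.77],[0.52,0.28,0.0,0.0,0.0,-0.77],[0.51,0.31,0.0,0.0,0.0,-0.77],[0.5,0.33,0.0,0.0,0.0,-0.77],[0.47,0.37,0.0,0.0,0.0,-0.77],[0.45,0.39,0.0,0.0,0.0,-0.77],[0.43,0.41,0.0,0.0,0.0,-0.77],[0.4,0.44,0.0,0.0,0.0,-0.77],[0.38,0.46,0.0,0.0,0.0,-0.77],[0.35,0.48,0.0,0.0,0.0,-0.77],[0.32,0.5,0.0,0.0,0.0,-0.77],[0.3,0.52,0.0,0.0,0.0,-0.77]]
[[0.26,0.53,0.0,0.0,0.0,-0.77],[0.23,0.55,0.12,0.0,0.0,-0.76],[0.21,0.56,0.31,0.0,0.0,-0.77],[0.04,0.62,0.32,0.0,0.0,-0.77],[-0.09,0.64,0.31,0.0,0.0,-0.77],[-0.12,0.65,0.31,0.0,0.0,-0.77],[-0.16,0.66,0.31,0.0,0.0,-0.77],[-0.19,0.66,0.32,0.0,0.0,-0.77],[-0.23,0.66,0.31,0.0,0.0,-0.77],[-0.27,0.65,0.31,0.0,0.0,-0.77],[-0.3,0.65,0.31,0.0,0.0,-0.77],[-0.35,0.65,0.31,0.0,0.0,-0.77],[-0.38,0.63,0.32,0.0,0.0,-0.77],[-0.42,0.63,0.31,0.0,0.0,-0.77],[-0.46,0.61,0.31,0.0,0.0,-0.77],[-0.49,0.58,0.31,0.0,0.0,-0.77]]
```

Call:
carry_out(
  moves=[
    [0.77,-0.44,-0.42,-0.01,0.0,-0.77],
    [0.77,-0.41,-0.39,0.0,0.0,-0.77],
    [0.77,-0.36,-0.4,0.0,0.0,-0.77],
    [0.78,-0.32,-0.39,0.0,0.0,-0.77],
    [0.76,-0.29,-0.39,0.0,0.0,-0.77],
    [0.76,-0.24,-0.39,0.0,0.0,-0.77],
    [0.75,-0.21,-0.4,0.0,0.0,-0.77],
    [0.75,-0.17,-0.07,0.0,0.0,-0.77],
    [0.73,-0.14,0.0,0.0,0.0,-0.77],
    [0.52,0.28,0.0,0.0,0.0,-0.77],
    [0.51,0.31,0.0,0.0,0.0,-0.77],
    [0.5,0.33,0.0,0.0,0.0,-0.77],
    [0.47,0.37,0.0,0.0,0.0,-0.77],
    [0.45,0.39,0.0,0.0,0.0,-0.77],
    [0.43,0.41,0.0,0.0,0.0,-0.77],
    [0.4,0.44,0.0,0.0,0.0,-0.77],
    [0.38,0.46,0.0,0.0,0.0,-0.77],
    [0.35,0.48,0.0,0.0,0.0,-0.77],
    [0.32,0.5,0.0,0.0,0.0,-0.77],
    [0.3,0.52,0.0,0.0,0.0,-0.77],
  ],
  fingers=87,
)

```text
time: 2.6
ee_pos: [0.4632, -0.0792, 0.3498]
eef_rot: [0.296, 0.955, -0.001, 0.0]
ft_force: [-0.0, 0.0, 0.8]
width: 0.087
grip_force: 0.0
```

Call:
carry_out(
  moves=[
    [0.26,0.53,0.0,0.0,0.0,-0.77],
    [0.23,0.55,0.12,0.0,0.0,-0.76],
    [0.21,0.56,0.31,0.0,0.0,-0.77],
    [0.04,0.62,0.32,0.0,0.0,-0.77],
    [-0.09,0.64,0.31,0.0,0.0,-0.77],
    [-0.12,0.65,0.31,0.0,0.0,-0.77],
    [-0.16,0.66,0.31,0.0,0.0,-0.77],
    [-0.19,0.66,0.32,0.0,0.0,-0.77],
    [-0.23,0.66,0.31,0.0,0.0,-0.77],
    [-0.27,0.65,0.31,0.0,0.0,-0.77],
    [-0.3,0.65,0.31,0.0,0.0,-0.77],
    [-0.35,0.65,0.31,0.0,0.0,-0.77],
    [-0.38,0.63,0.32,0.0,0.0,-0.77],
    [-0.42,0.63,0.31,0.0,0.0,-0.77],
    [-0.46,0.61,0.31,0.0,0.0,-0.77],
    [-0.49,0.58,0.31,0.0,0.0,-0.77],
    [0,0,0,0,0,0],
  ],
)

```text
time: 4.72
ee_pos: [0.4698, 0.353, 0.1687]
eef_rot: [-0.531, 0.847, 0.0, -0.001]
ft_force: [0.0, -1.4, 0.5]
width: 0.0868
grip_force: 0.0
```

```bash
python3 - <<'E'
from h import *
s=read_state();print(s['joint_positions'].round(2))
p,q=now();print(p,q.as_quat().round(4))
plan(p,q,line(p,243.8,[.472,.3515,.056],243.8,6))
E
```

```text
[ 0.04  0.47 -0.98  1.61  0.41  1.28  1.68]
[0.46975714 0.35297391 0.16868425] [-5.310e-01  8.474e-01  3.000e-04 -1.000e-03]
end [0.472  0.3514 0.0559] [-0.5287  0.8488  0.     -0.    ]
[[0.0,-0.01,0.47,0.01,-0.01,0.04],[0.0,-0.01,0.47,0.0,0.0,0.0],[0.0,-0.01,0.47,0.0,0.0,0.0],[0.0,-0.02,0.47,0.0,0.0,0.0],[0.01,-0.01,0.47,0.0,0.0,0.0],[0.0,-0.01,0.47,0.0,0.0,0.0]]
```

Call:
carry_out(
  moves=[
    [0.0,-0.01,0.47,0.01,-0.01,0.04],
    [0.0,-0.01,0.47,0.0,0.0,0.0],
    [0.0,-0.01,0.47,0.0,0.0,0.0],
    [0.0,-0.02,0.47,0.0,0.0,0.0],
    [0.01,-0.01,0.47,0.0,0.0,0.0],
    [0,-0.01,0.47,0,0,0],
    [0,0,0,0,0,0],
    [0,0,0,0,0,0],
  ],
)

```text
time: 5.72
ee_pos: [0.4748, 0.3492, 0.0576]
eef_rot: [-0.526, 0.85, -0.001, 0.001]
ft_force: [0.8, 0.3, 0.2]
width: 0.087
grip_force: 0.0
```

```bash
python3 - <<'E'
from h import *
c=cam('side');P=cloud(c)
p,q=now();print(p,q.as_euler('ZYX',degrees=True))
px=c['pixels'].astype(int)
b=P[280:340,262:318].reshape(-1,3);m=(b[:,2]>.012)&(b[:,2]<.03);print(cv2.minEnclosingCircle((b[m,:2]*1000).astype(np.float32)))
im=cv2.resize(c['pixels'][230:345,230:350,::-1],(600,575));cv2.imwrite('pics/g1.png',im)
E
```

```text
[0.47490336 0.34929469 0.05785832] [-1.16524453e+02  9.18055165e-02 -1.79825107e+02]
((478.137939453125, 353.276611328125), 43.216400146484375)
```

View pics/g1.png

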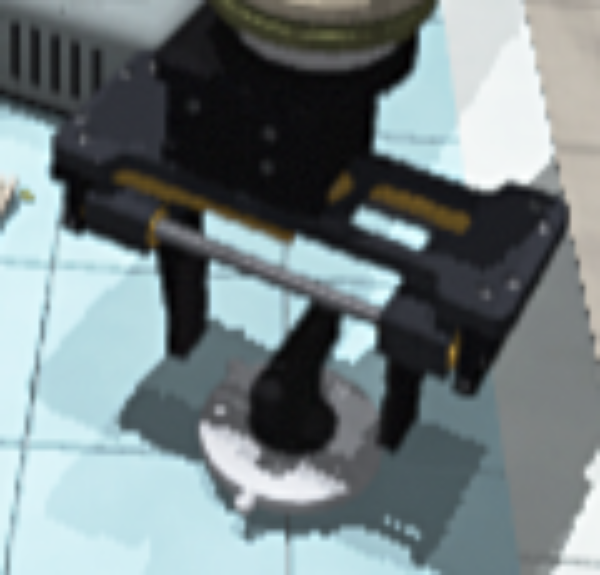

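The hand straddles the bar, with its fingers at about (185,330) and (400,400). I'll centre across the bar by 3.5 mm and close.

Call:
carry_out(
  moves=[
    [0,0.09,0.05,0,0,-0.03],
    [0,0,0,0,0,0],
    [0,0,0,0,0,0],
  ],
)

```text
time: 6.15
ee_pos: [0.4714, 0.3504, 0.0553]
eef_rot: [-0.528, 0.849, -0.001, 0.001]
ft_force: [0.1, 0.1, -0.6]
width: 0.087
grip_force: 0.0
```

Call:
carry_out(
  moves=[
    [0,0,0,0,0,0],
    [0,0,0,0,0,0],
    [0,0,0,0,0,0],
    [0,0,0,0,0,0],
    [0,0,0,0,0,0],
    [0,0,0,0,0,0],
    [0,0,0,0,0,0],
    [0,0,0,0,0,0],
  ],
  fingers=8,
  force=55,
)

```text
time: 7.15
ee_pos: [0.4715, 0.3503, 0.0551]
eef_rot: [-0.528, 0.849, -0.001, 0.001]
ft_force: [2.6, -1.3, 2.0]
width: 0.0152
grip_force: 1.5
```

```bash
python3 - <<'E'
from h import *
s=read_state();p,q=now();print(p,q.as_euler('ZYX',degrees=True),s['torque'],s['ft_force'])
E
```

```text
[0.47146684 0.35034624 0.05512559] [-1.16296945e+02  2.78783121e-02 -1.79845626e+02] [-0.18550584 -0.62896179  0.02819011] [ 2.59614288 -1.29276666  2.03976366]
```

Call:
carry_out(
  moves=[
    [0,0,0,0,0,0],
    [0,0,0,0,0,0],
    [0,0,0,0,0,0],
    [0,0,-0.2,0,0,0],
    [0,0,-0.6,0,0,0],
    [0,0,-0.9,0,0,0],
    [0,0,-0.9,0,0,0],
    [0,0,-0.9,0,0,0],
    [0,0,-0.9,0,0,0],
    [0,0,-0.5,0,0,0],
    [0,0,0,0,0,0],
    [0,0,0,0,0,0],
  ],
)

```text
time: 8.65
ee_pos: [0.4705, 0.35, 0.2495]
eef_rot: [-0.528, 0.849, -0.001, -0.0]
ft_force: [-0.1, -0.2, -4.4]
width: 0.0137
grip_force: 54.9
```

```bash
python3 - <<'E'
from h import *
s=read_state();p,q=now();print(p,q.as_euler('ZYX',degrees=True),s['torque'],s['ft_force'],s['grip_force'],s['width'])
plan(p,q,line(p,243.7,[.5715,.0635,.25],216.5,14))
E
```

```text
[0.47052675 0.34997348 0.24954164] [-1.16296440e+02 -8.18190670e-02 -1.79904448e+02] [ 0.08282511 -0.0461989   0.02569585] [-0.10057727 -0.21811109 -4.39715687] 54.94537345133722 0.013700272597426367
end [0.5714 0.0636 0.2501] [-3.132e-01  9.497e-01 -1.000e-04  1.000e-04]
[[0.38,-0.39,0.0,-0.01,-0.01,0.24],[0.36,-0.4,0.0,0.0,0.0,0.25],[0.36,-0.41,0.0,0.0,0.0,0.24],[0.33,-0.43,0.0,0.0,0.0,0.24],[0.33,-0.43,0.0,0.0,0.0,0.24],[0.3,-0.45,0.0,0.0,0.0,0.25],[0.3,-0.46,0.0,0.0,0.0,0.24],[0.27,-0.46,0.0,0.0,0.0,0.24],[0.26,-0.48,-0.01,0.0,0.0,0.25],[0.25,-0.48,0.0,0.0,0.0,0.24],[0.23,-0.49,0.0,0.0,0.0,0.24],[0.21,-0.5,0.0,0.0,0.0,0.24],[0.19,-0.51,0.0,0.0,0.0,0.25],[0.18,-0.51,0.0,0.0,0.0,0.24]]
```

Call:
carry_out(
  moves=[
    [0.38,-0.39,0.0,-0.01,-0.01,0.24],
    [0.36,-0.4,0.0,0.0,0.0,0.25],
    [0.36,-0.41,0.0,0.0,0.0,0.24],
    [0.33,-0.43,0.0,0.0,0.0,0.24],
    [0.33,-0.43,0.0,0.0,0.0,0.24],
    [0.3,-0.45,0.0,0.0,0.0,0.25],
    [0.3,-0.46,0.0,0.0,0.0,0.24],
    [0.27,-0.46,0.0,0.0,0.0,0.24],
    [0.26,-0.48,-0.01,0.0,0.0,0.25],
    [0.25,-0.48,0.0,0.0,0.0,0.24],
    [0.23,-0.49,0.0,0.0,0.0,0.24],
    [0.21,-0.5,0.0,0.0,0.0,0.24],
    [0.19,-0.51,0.0,0.0,0.0,0.25],
    [0.18,-0.51,0.0,0.0,0.0,0.24],
    [0,0,0,0,0,0],
    [0,0,0,0,0,0],
  ],
)

```text
time: 10.65
ee_pos: [0.5716, 0.0646, 0.2514]
eef_rot: [-0.313, 0.95, 0.001, 0.001]
ft_force: [0.0, 0.6, -3.7]
width: 0.0137
grip_force: 54.9
```

```bash
python3 - <<'E'
from h import *
s=read_state();p,q=now();print(p,q.as_euler('ZYX',degrees=True),s['torque'],s['ft_force'],s['joint_positions'].round(2))
for n in('side','top'):
    c=cam(n);P=cloud(c);np.savez(f'pics/{n}1.npz',P=P,px=c['pixels'])
    # project TCP to image
    x=c['R'].T@(p-np.array(c['xyz']));u=x[0]/x[2]*c['fx']+c['cx'];v=x[1]/x[2]*c['fy']+c['cy'];print(n,u,v)
    f=P.reshape(-1,3);near=np.hypot(f[:,0]-p[0],f[:,1]-p[1])<.055
    for lo,hi in((.193,.199),(.199,.215),):
        m=near&(f[:,2]>lo)&(f[:,2]<hi);print(lo,m.sum(),cv2.minEnclosingCircle((f[m,:2]*1000).astype(np.float32)) if m.sum()>4 else '')
    u,v=int(u),int(v);im=c['pixels'][v-45:v+75,u-80:u+80,::-1];cv2.imwrite(f'pics/{n}1.png',cv2.resize(im,(800,600)))
E
```

```text
[0.57162754 0.06458244 0.25138986] [-1.43467391e+02  1.37630849e-01  1.79976853e+02] [ 0.19155717 -0.09648659 -0.00621568] [ 0.03053961  0.60785259 -3.65400144] [ 0.5   0.32 -0.85  1.54  0.24  1.39  1.84]
side 252.0658163829939 157.59455165926633
0.193 10 ((565.964599609375, 82.04438781738281), 20.073963165283203)
0.199 85 ((569.1367797851562, 82.73955535888672), 39.18022918701172)
top 225.37579956655824 159.37682102808006
0.193 0 
0.199 0
```

View pics/side1.png

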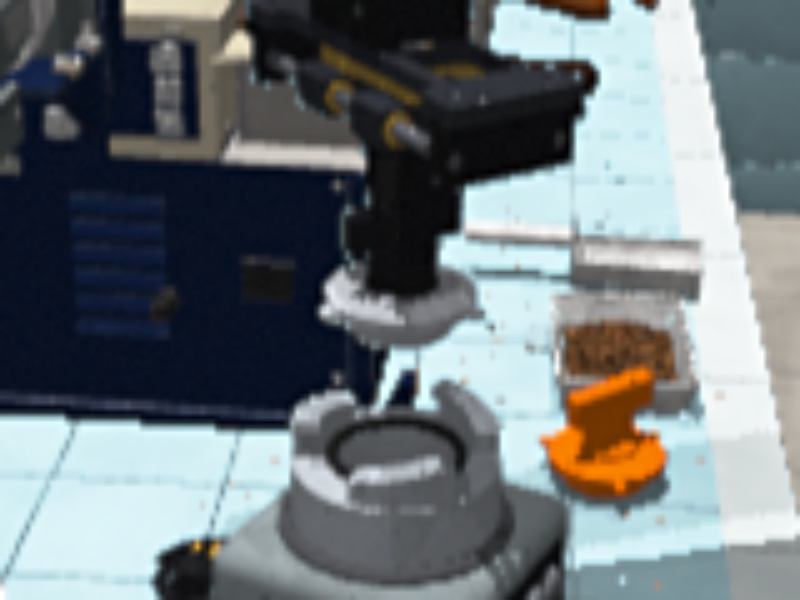

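```bash
cat > f.py <<'E'
from h import *
from scipy.optimize import least_squares
def fit(f,m,rad,c0):
    pts=(f[m,:2]*1000).astype(np.float32);h=cv2.convexHull(pts)[:,0]/1000.
    h=h[h[:,1]>c0[1]+.005]
    g=lambda c:np.hypot(h[:,0]-c[0],h[:,1]-c[1])-rad
    s=least_squares(g,c0,loss='soft_l1',f_scale=.001);return s.x.round(4),len(h),(s.fun*1000).round(1)
E
python3 - <<'E'
from f import *
d=np.load('pics/side1.npz');f=d['P'].reshape(-1,3);px=d['px'].reshape(-1,3).astype(int)
near=np.hypot(f[:,0]-.5716,f[:,1]-.0646)<.06
m=near&(f[:,2]>.203)&(f[:,2]<.23)&(px.min(1)>60)
print(m.sum(),np.percentile(f[m,2],[2,50,98]),f[m,:2].min(0),f[m,:2].max(0))
print('disc',fit(f,m,.0385,np.array([.5716,.0646])))
q=f[m,:2]-[.5716,.0646];s=np.hypot(*q.T)>.0415;print('ears',[(a,b) for a,b in zip(np.degrees(np.arctan2(q[s,1],q[s,0])).round(),np.hypot(*q[s].T).round(4))])
d0=np.load('pics/side0.npz');f=d0['P'].reshape(-1,3);near=np.hypot(f[:,0]-.5716,f[:,1]-.0646)<.065
m=near&(f[:,2]>.09)&(f[:,2]<.118);print('drum',fit(f,m,.0565,np.array([.5716,.0646])))
near=np.hypot(f[:,0]-.472,f[:,1]-.351)<.05
m=near&(f[:,2]>.010)&(f[:,2]<.028);print('cover0',fit(f,m,.0385,np.array([.472,.351])))
E
```

```text
319 [0.20414904 0.21954141 0.22263249] [0.53002884 0.03441093] [0.60933332 0.10527141]
disc (array([0.5743, 0.0681]), 12, array([ 4.3,  4.5,  3.8, -1.2, -1.3, -1.2, -1.1,  0. ,  0.1,  0.6,  8.9,
        8.1]))
ears [(np.float64(38.0), np.float64(0.0473)), (np.float64(39.0), np.float64(0.0448)), (np.float64(41.0), np.float64(0.0427)), (np.float64(151.0), np.float64(0.0418)), (np.float64(153.0), np.float64(0.0438)), (np.float64(156.0), np.float64(0.0453)), (np.float64(38.0), np.float64(0.0471)), (np.float64(41.0), np.float64(0.0458)), (np.float64(45.0), np.float64(0.0448)), (np.float64(45.0), np.float64(0.0418)), (np.float64(149.0), np.float64(0.0425)), (np.float64(154.0), np.float64(0.0435)), (np.float64(156.0), np.float64(0.0453)), (np.float64(43.0), np.float64(0.0466)), (np.float64(45.0), np.float64(0.045)), (np.float64(70.0), np.float64(0.0415)), (np.float64(151.0), np.float64(0.0417)), (np.float64(151.0), np.float64(0.0445)), (np.float64(154.0), np.float64(0.0464))]
drum (array([0.5731, 0.0658]), 20, array([-0.6, -0.4, -0.3,  0.1, -0. ,  0.4,  0.2, -0.1, -0.3,  0.7,  0. ,
        0.2,  0.3,  0.1, -0.1, -0.6, -0.1, -0.6, -0.9, -0.7]))
cover0 (array([0.4726, 0.3522]), 14, array([-1.1, -0.8, -0.5, -0.2,  0. , -0.1,  0.1,  6.6,  6.4, -0.1, -0.4,
       -0.5, -0.4, -0.6]))
```

The picture shows the cover held level above the mouth: disc centre at crop (400,303), mouth at (400,450), ears near the gap angles. The offsets agree to about 1–2 mm, which is within the taper's lead-in. Going down.

Call:
carry_out(
  moves=[
    [0,0,0.4,0,0,0],
    [0,0,0.4,0,0,0],
    [0,0,0.4,0,0,0],
    [0,0,0.4,0,0,0],
    [0,0,0.25,0,0,0],
    [0,0,0,0,0,0],
    [0,0,0,0,0,0],
  ],
)

```text
time: 11.62
ee_pos: [0.5722, 0.0644, 0.1779]
eef_rot: [-0.313, 0.95, 0.0, 0.002]
ft_force: [-0.1, -0.3, -4.2]
width: 0.0138
grip_force: 54.9
```

```bash
cat > s.py <<'E'
from h import *
s=read_state();p,q=now();print(p.round(4),q.as_euler('ZYX',degrees=True).round(2),'tq',s['torque'].round(3),'F',s['ft_force'].round(2),s['joint_positions'].round(2),s['time'])
E
python3 s.py
```

```text
[0.5722 0.0644 0.1779] [-1.4349e+02  1.7000e-01 -1.7997e+02] tq [ 0.122 -0.087 -0.006] F [-0.14 -0.31 -4.2 ] [ 0.48  0.38 -0.83  1.64  0.29  1.25  1.81] 11.625
```

Call:
carry_out(
  moves=[
    [0,0,0.04,0,0,0],
    [0,0,0.04,0,0,0],
    [0,0,0.04,0,0,0],
    [0,0,0.04,0,0,0],
    [0,0,0.04,0,0,0],
    [0,0,0,0,0,0],
  ],
)

```text
time: 12.38
ee_pos: [0.5718, 0.0642, 0.1692]
eef_rot: [-0.313, 0.95, 0.0, 0.001]
ft_force: [-0.6, -0.1, -3.5]
width: 0.0135
grip_force: 54.9
```

Call:
carry_out(
  moves=[
    [0,0,0.02,0,0,0],
    [0,0,0.02,0,0,0],
    [0,0,0,0,0,0],
  ],
)

```text
time: 12.75
ee_pos: [0.572, 0.0641, 0.1678]
eef_rot: [-0.313, 0.95, 0.0, 0.001]
ft_force: [0.2, -0.2, -3.1]
width: 0.0132
grip_force: 54.9
```

```bash
python3 s.py
```

```text
[0.572  0.0641 0.1678] [-1.4350e+02  1.4000e-01 -1.7998e+02] tq [ 0.091 -0.202 -0.057] F [ 0.22 -0.21 -3.14] [ 0.48  0.39 -0.82  1.65  0.3   1.23  1.8 ] 12.75
```

Call:
carry_out(
  moves=[
    [0,0,0.02,0,0,0],
    [0,0,0.01,0,0,0],
    [0,0,0,0,0,0],
  ],
)

```text
time: 13.12
ee_pos: [0.5721, 0.064, 0.1667]
eef_rot: [-0.313, 0.95, 0.0, 0.001]
ft_force: [1.2, -1.1, -2.0]
width: 0.0134
grip_force: 54.9
```

Call:
carry_out(
  moves=[
    [0,0,0.02,0,0,0],
    [0,0,0,0,0,0],
  ],
)

```text
time: 13.38
ee_pos: [0.5722, 0.0639, 0.1659]
eef_rot: [-0.313, 0.95, -0.0, 0.001]
ft_force: [2.0, -2.9, -1.4]
width: 0.0135
grip_force: 55.0
```

Call:
carry_out(
  moves=[
    [0,-0.03,0,0,0,0],
    [0,0,0,0,0,0],
    [0,0,0.02,0,0,0],
    [0,0,0,0,0,0],
  ],
)

```text
time: 13.88
ee_pos: [0.5726, 0.0634, 0.1653]
eef_rot: [-0.313, 0.95, 0.0, 0.001]
ft_force: [0.2, -2.2, 1.9]
width: 0.0138
grip_force: 55.0
```

```bash
python3 s.py
```

```text
[0.5726 0.0634 0.1653] [-1.4349e+02  1.3000e-01 -1.7999e+02] tq [-0.048  0.108  0.03 ] F [ 0.18 -2.17  1.92] [ 0.48  0.39 -0.82  1.65  0.3   1.23  1.8 ] 13.875
```

Call:
carry_out(
  moves=[
    [0.01,-0.02,0,0,0,0],
    [0,0,0,0,0,0],
  ],
)

```text
time: 14.12
ee_pos: [0.5727, 0.0631, 0.1652]
eef_rot: [-0.313, 0.95, 0.001, 0.001]
ft_force: [-0.4, 1.4, 2.9]
width: 0.0135
grip_force: 55.0
```

Call:
carry_out(
  moves=[
    [0,0,0.01,0,0,0],
    [0,0,0,0,0,0],
  ],
)

```text
time: 14.38
ee_pos: [0.5727, 0.0631, 0.1651]
eef_rot: [-0.313, 0.95, 0.001, 0.001]
ft_force: [-2.4, 1.9, 5.3]
width: 0.0136
grip_force: 55.0
```

```bash
python3 s.py
```

```text
[0.5727 0.0631 0.1651] [-1.4346e+02  1.6000e-01  1.7999e+02] tq [ 0.701  0.733 -0.027] F [-2.44  1.92  5.25] [ 0.48  0.39 -0.82  1.65  0.3   1.23  1.8 ] 14.375
```

Seated on the seal. I'll release briefly so it rests freely, then regrip.

Call:
carry_out(
  moves=[
    [0,0,-0.01,0,0,0],
    [0,0,0,0,0,0],
    [0,0,0,0,0,0],
    [0,0,0,0,0,0],
    [0,0,0,0,0,0],
  ],
  fingers=40,
)

```text
time: 15.0
ee_pos: [0.5728, 0.0623, 0.165]
eef_rot: [-0.313, 0.95, 0.0, 0.001]
ft_force: [-1.0, -0.2, 0.1]
width: 0.0397
grip_force: 0.0
```

```bash
python3 s.py; python3 - <<'E'
from f import *
c=cam('side');P=cloud(c);f=P.reshape(-1,3);px=c['pixels'].reshape(-1,3).astype(int)
x=c['R'].T@(np.array([.572,.064,.14])-np.array(c['xyz']));u=int(x[0]/x[2]*c['fx']+c['cx']);v=int(x[1]/x[2]*c['fy']+c['cy'])
cv2.imwrite('pics/side2.png',cv2.resize(c['pixels'][v-45:v+45,u-60:u+60,::-1],(800,600)))
E
```

```text
[0.5728 0.0623 0.165 ] [-1.4350e+02  1.3000e-01 -1.7999e+02] tq [ 0.128 -0.11   0.011] F [-0.99 -0.21  0.07] [ 0.48  0.39 -0.82  1.65  0.3   1.23  1.8 ] 15.0
```

View pics/side2.png

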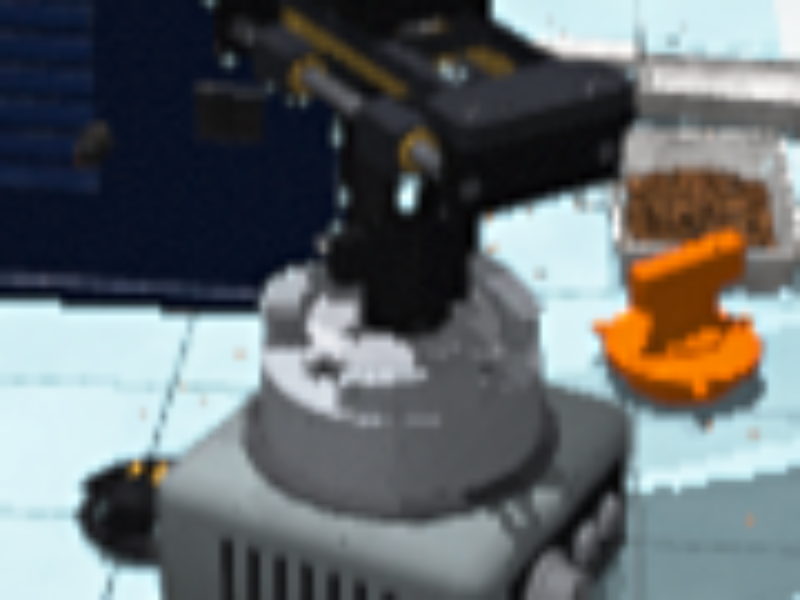

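The cover sits in the mouth, disc at (390,350), below the lug tops. Regripping.

Call:
carry_out(
  moves=[
    [0,0.02,0,0,0,0],
    [0,0,0,0,0,0],
    [0,0,0,0,0,0],
    [0,0,0,0,0,0],
    [0,0,0,0,0,0],
    [0,0,0,0,0,0],
  ],
  fingers=8,
  force=55,
)

```text
time: 15.8
ee_pos: [0.5723, 0.0629, 0.165]
eef_rot: [-0.313, 0.95, 0.0, 0.001]
ft_force: [0.4, -0.1, -0.5]
width: 0.0132
grip_force: 55.0
```

```bash
python3 s.py
```

```text
[0.5723 0.0629 0.165 ] [-1.4350e+02  1.3000e-01 -1.7998e+02] tq [ 0.039 -0.183  0.013] F [ 0.37 -0.06 -0.53] [ 0.48  0.39 -0.82  1.66  0.3   1.23  1.8 ] 15.8
```

Call:
carry_out(
  moves=[
    [0,0,0,0,0,0.5],
    [0,0,0,0,0,0.5],
    [0,0,0,0,0,0.5],
    [0,0,0,0,0,0.5],
    [0,0,0,0,0,0.5],
  ],
)

```text
time: 16.42
ee_pos: [0.5723, 0.063, 0.165]
eef_rot: [-0.142, 0.99, 0.0, 0.001]
ft_force: [0.7, -0.7, 0.3]
width: 0.0136
grip_force: 55.0
```

```bash
python3 s.py
```

```text
[0.5723 0.063  0.165 ] [-1.6362e+02  1.2000e-01  1.7997e+02] tq [ 0.053 -0.129  0.058] F [ 0.67 -0.69  0.31] [ 0.44  0.37 -0.76  1.66  0.27  1.22  1.47] 16.425
```

Call:
carry_out(
  moves=[
    [0,0,0,0,0,0.4],
    [0,0,0,0,0,0.4],
    [0,0,0,0,0,0.4],
    [0,0,0,0,0,0.3],
  ],
)

```text
time: 16.92
ee_pos: [0.5723, 0.0631, 0.165]
eef_rot: [-0.039, 0.999, 0.001, 0.001]
ft_force: [-0.2, 0.6, -0.5]
width: 0.0131
grip_force: 55.0
```

```bash
python3 s.py
```

```text
[0.5723 0.0631 0.165 ] [-1.7557e+02  1.1000e-01  1.7994e+02] tq [ 0.063 -0.183  0.058] F [-0.21  0.58 -0.48] [ 0.41  0.36 -0.73  1.66  0.25  1.22  1.27] 16.925
```

Call:
carry_out(
  moves=[
    [0,0,0,0,0,0.25],
    [0,0,0,0,0,0.25],
    [0,0,0,0,0,0.2],
  ],
)

```text
time: 17.3
ee_pos: [0.5723, 0.063, 0.165]
eef_rot: [0.01, 1.0, 0.001, 0.001]
ft_force: [-0.1, 0.1, 0.1]
width: 0.0136
grip_force: 55.0
```

```bash
python3 s.py
```

```text
[0.5723 0.063  0.165 ] [1.7881e+02 1.1000e-01 1.7993e+02] tq [-0.018 -0.171  0.067] F [-0.1   0.05  0.12] [ 0.4   0.36 -0.71  1.66  0.25  1.21  1.18] 17.3
```

Call:
carry_out(
  moves=[
    [0,0,0,0,0,0.2],
    [0,0,0,0,0,0.2],
    [0,0,0,0,0,0.2],
  ],
)

```text
time: 17.68
ee_pos: [0.5723, 0.063, 0.165]
eef_rot: [0.052, 0.999, 0.001, 0.001]
ft_force: [-0.1, -0.3, 0.4]
width: 0.0135
grip_force: 55.0
```

```bash
python3 s.py
```

```text
[0.5723 0.063  0.165 ] [1.7400e+02 1.0000e-01 1.7992e+02] tq [ 0.039 -0.212  0.085] F [-0.1  -0.32  0.42] [ 0.39  0.36 -0.7   1.66  0.24  1.21  1.1 ] 17.675
```

Call:
carry_out(
  moves=[
    [0,0,0,0,0,0.2],
    [0,0,0,0,0,0.2],
  ],
)

```text
time: 17.92
ee_pos: [0.5723, 0.0631, 0.165]
eef_rot: [0.08, 0.997, 0.001, 0.001]
ft_force: [-0.4, -0.2, 0.2]
width: 0.0137
grip_force: 55.0
```

```bash
python3 s.py
```

```text
[0.5723 0.0631 0.165 ] [1.7080e+02 1.0000e-01 1.7991e+02] tq [ 0.027 -0.138  0.052] F [-0.38 -0.21  0.22] [ 0.38  0.35 -0.69  1.66  0.24  1.21  1.05] 17.925
```

Call:
carry_out(
  moves=[
    [0,0,0,0,0,0.2],
    [0,0,0,0,0,0.2],
  ],
)

```text
time: 18.18
ee_pos: [0.5723, 0.0631, 0.165]
eef_rot: [0.108, 0.994, 0.001, 0.001]
ft_force: [-0.9, 0.3, 0.3]
width: 0.0135
grip_force: 55.0
```

```bash
python3 s.py
```

```text
[0.5723 0.0631 0.165 ] [1.6760e+02 9.0000e-02 1.7991e+02] tq [-0.006 -0.148  0.04 ] F [-0.95  0.31  0.28] [ 0.37  0.35 -0.68  1.66  0.23  1.21  0.99] 18.175
```

Call:
carry_out(
  moves=[
    [0,0,0,0,0,0.2],
    [0,0,0,0,0,0.2],
  ],
)

```text
time: 18.42
ee_pos: [0.5724, 0.0628, 0.165]
eef_rot: [0.136, 0.991, 0.001, 0.001]
ft_force: [1.5, -0.5, -0.6]
width: 0.0132
grip_force: 55.0
```

```bash
python3 s.py
```

```text
[0.5724 0.0628 0.165 ] [1.6440e+02 1.0000e-01 1.7991e+02] tq [-0.086 -0.548  0.171] F [ 1.46 -0.47 -0.6 ] [ 0.37  0.35 -0.67  1.66  0.23  1.21  0.94] 18.425
```

The ramps have begun to bite (0.17 against 0.06 N m free). Small steps now, sinking with it.

Call:
carry_out(
  moves=[
    [0,0,0.005,0,0,0.15],
    [0,0,0,0,0,0],
  ],
)

```text
time: 18.68
ee_pos: [0.5725, 0.0628, 0.1649]
eef_rot: [0.145, 0.989, 0.001, 0.001]
ft_force: [1.8, -1.7, -0.4]
width: 0.0137
grip_force: 55.0
```

```bash
python3 s.py
```

```text
[0.5725 0.0628 0.1649] [1.6328e+02 1.1000e-01 1.7991e+02] tq [-0.21  -0.561  0.151] F [ 1.77 -1.66 -0.38] [ 0.36  0.35 -0.67  1.66  0.23  1.21  0.92] 18.675
```

Call:
carry_out(
  moves=[
    [0,0,0.005,0,0,0.2],
    [0,0,0,0,0,0],
  ],
)

```text
time: 18.92
ee_pos: [0.5725, 0.0629, 0.1648]
eef_rot: [0.159, 0.987, 0.001, 0.001]
ft_force: [2.5, -0.7, 1.4]
width: 0.0135
grip_force: 55.1
```

```bash
python3 s.py
```

```text
[0.5725 0.0629 0.1648] [1.6167e+02 1.2000e-01 1.7990e+02] tq [-0.364 -0.653  0.379] F [ 2.51 -0.69  1.39] [ 0.36  0.35 -0.67  1.66  0.23  1.21  0.9 ] 18.925
```

Call:
carry_out(
  moves=[
    [0,0,0.003,0,0,0.08],
    [0,0,0,0,0,0],
  ],
)

```text
time: 19.18
ee_pos: [0.5725, 0.0629, 0.1647]
eef_rot: [0.165, 0.986, 0.001, 0.001]
ft_force: [2.6, -2.4, 2.8]
width: 0.0134
grip_force: 55.2
```

```bash
python3 s.py
```

```text
[0.5725 0.0629 0.1647] [1.6106e+02 1.2000e-01 1.7990e+02] tq [-0.503 -0.665  0.417] F [ 2.58 -2.41  2.8 ] [ 0.36  0.35 -0.66  1.66  0.23  1.21  0.89] 19.175
```

Call:
carry_out(
  moves=[
    [0,0,0,0,0,0.1],
    [0,0,0,0,0,0],
  ],
)

```text
time: 19.42
ee_pos: [0.5725, 0.0629, 0.1646]
eef_rot: [0.172, 0.985, 0.001, 0.001]
ft_force: [3.0, -3.1, 2.8]
width: 0.0132
grip_force: 55.2
```

```bash
python3 s.py;python3 s.py
```

```text
[0.5725 0.0629 0.1646] [1.6025e+02 1.1000e-01 1.7990e+02] tq [-0.519 -0.84   0.535] F [ 2.96 -3.07  2.76] [ 0.36  0.35 -0.66  1.66  0.22  1.21  0.87] 19.425
[0.5725 0.0629 0.1646] [1.6025e+02 1.1000e-01 1.7990e+02] tq [-0.519 -0.84   0.535] F [ 2.96 -3.07  2.76] [ 0.36  0.35 -0.66  1.66  0.22  1.21  0.87] 19.425
```

Call:
carry_out(
  moves=[
    [0,0,0,0,0,0],
  ],
)

```text
time: 19.55
ee_pos: [0.5725, 0.0629, 0.1646]
eef_rot: [0.171, 0.985, 0.001, 0.001]
ft_force: [3.8, -2.9, 2.9]
width: 0.0136
grip_force: 55.2
```

```bash
python3 s.py
```

```text
[0.5725 0.0629 0.1646] [1.6026e+02 1.1000e-01 1.7989e+02] tq [-0.562 -0.869  0.509] F [ 3.8  -2.89  2.94] [ 0.36  0.35 -0.66  1.66  0.22  1.21  0.87] 19.55
```

The moment is about 0.45 N m over free turning, so it is properly tight. Letting go.

Call:
carry_out(
  moves=[
    [0,0,0,0,0,0],
    [0,0,0,0,0,0],
    [0,0,0,0,0,0],
    [0,0,0,0,0,0],
    [0,0,-0.2,0,0,0],
    [0,0,-0.6,0,0,0],
    [0,0,-0.8,0,0,0],
    [0,0,-0.8,0,0,0],
    [0,0,-0.8,0,0,0],
    [0,0,0,0,0,0],
    [0,0,0,0,0,0],
  ],
  fingers=45,
)

```text
time: 20.92
ee_pos: [0.5718, 0.0628, 0.2922]
eef_rot: [0.171, 0.985, 0.001, 0.001]
ft_force: [0.3, 1.3, -0.4]
width: 0.0452
grip_force: 0.0
```

```bash
python3 s.py; python3 - <<'E'
from h import *
c=cam('side');x=c['R'].T@(np.array([.572,.064,.15])-np.array(c['xyz']));u=int(x[0]/x[2]*c['fx']+c['cx']);v=int(x[1]/x[2]*c['fy']+c['cy'])
cv2.imwrite('pics/end.png',cv2.resize(c['pixels'][v-45:v+45,u-60:u+60,::-1],(800,600)))
P=cloud(c).reshape(-1,3);b=P[(np.hypot(P[:,0]-.572,P[:,1]-.064)<.045)&(P[:,2]>.15)&(P[:,2]<.19)]
print(b[:,2].max(),cv2.minAreaRect((b[:,:2]*1000).astype(np.float32)))
E
```

```text
[0.5718 0.0628 0.2922] [1.6026e+02 6.0000e-02 1.7991e+02] tq [ 0.066 -0.137 -0.004] F [ 0.33  1.35 -0.45] [ 0.37  0.26 -0.68  1.48  0.16  1.45  0.92] 20.925
0.18154721000946694 ((572.3712768554688, 67.34983825683594), (17.244199752807617, 63.61698913574219), 71.29672241210938)
```

View pics/end.png

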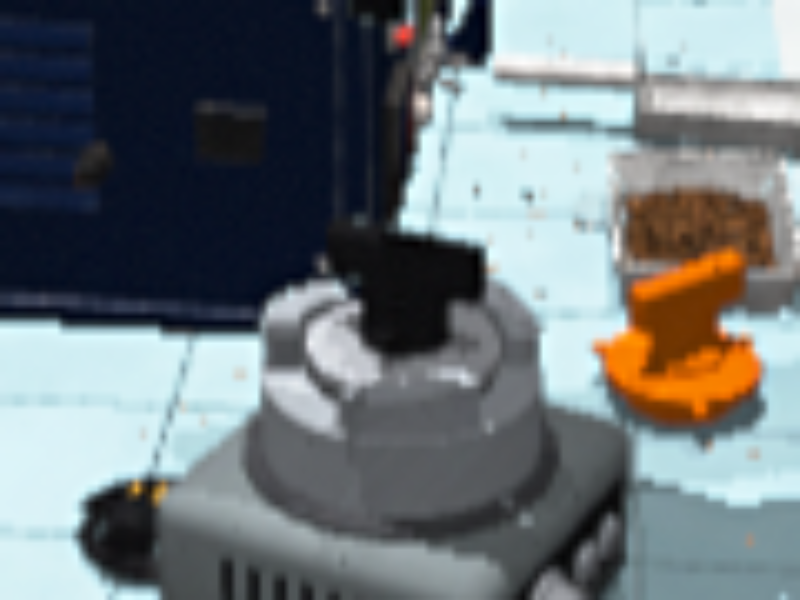

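The cover sits flat with its bar at (410,270). It stayed at the tightened angle and the hand is clear, so I'm handing in.

```bash
python3 -c "
from bench import r
print(r.close_job())"
```

```text
the job is handed in; nothing more can be done
None
```

The cover is seated on the seal and turned clockwise about 56 degrees to roughly 0.45 N m over free turning; the hand is clear, and the job was handed in at about 21 s (no verdict was returned).

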